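# Hang the portion dipper in the notch of a tote rim

## Robot

A 6-joint arm with a two-finger parallel gripper is mounted at the origin on the work surface. World frame = base frame: x ahead of the robot, y to its left, z up, the work surface at z = 0. Lengths are in m, angles in rad, forces in N, time in s.
With the tool pointing down it reaches from about 0.325 to 1 m from the base axis. Payload 5.1 kg.
Tool frame: the origin (TCP) lies between the finger pads; the fingertips stand 17 mm ahead of it and the grasp point (between the pads) lies 2 mm behind it (robot.nose_length is the distance from the TCP to the fingertips, in m); z points along the fingers, y is the direction in which the jaws open and shut (so a half turn about z gives the same grasp; the last joint's range is limited). The gripper opens to 85 mm and grips with 20 to 120 N. Pads are 22 mm wide; open, the fingers measure 114 mm over their backs; the gripper's body (76 mm by 85 mm) begins 54 mm behind the grasp point. The pads swing forward as they close: fully open they stand 13 mm farther back than shut.
Start: joints at [-1.216, 0.124, 1.65, -0, 1.367, -0.083], TCP at [0.276, -0.589, 0.248] pointing down, gripper open.
Joint ranges: [-2.61, 2.61], [-1.02, 2.33], [0.03, 2.71], [-1.35, 4.49], [0.32, 2.68], [-2.91, 2.91]. Speed limits (rad/s): [2.57, 2.57, 3.14, 3.14, 3.14, 3.14].

## Interface

Orientations are given as [roll, pitch, yaw] about the fixed x, y, z axes, in that order (R = Rz(yaw) Ry(pitch) Rx(roll)).
In Python, from cell import robot, get_image, get_calibration gives the robot as it stands.
- The arm moves only by the tool send_rows, never from a script. Its argument "targets" is a list of rows, each a list of 2 entries, a list of its own where there are three numbers: the shift along the tool's x, y, z normalised to -1 to 1, where 1 is 4 cm, then the turn, a rotation vector about the tool's x, y, z normalised to -1 to 1, where 1 is 4 degrees. In form: [[[x, y, z], [rx, ry, rz]], ...]. A call has 1 to 5 rows; each row shifts and turns the commanded pose from where the row before left it, along the tool's axes as they then stand; what a row does not reach is not made up. A row lasts 1/12 s, in which the tool goes at most 41.7 mm and 7.16 degrees, less where a joint would pass 70% of its speed; a pose out of reach is approached as far as the arm can. A call with a number of a shift or a turn outside -1 to 1 is refused whole. A call with a gripper value outside its range is refused whole. "hand" is the closure in counts, from 0 (fully open) to 255 (shut), set as the call begins (left out, the last holds). The fingers move at their own pace and stop on an object; the grip force is fixed at half the most. Time passes only in rows, so rows that do not move let the fingers close. It gives the time, the measured TCP pose, the force and the opening at its end, in the units of the state.
- robot.state(): the state, without advancing time (a new reading comes with each control period).
- get_image(name): name is "side" or "top" or "wrist"; returns (picture, depth): 400x640x3 uint8, red, green, blue; 400x640 float32, m along the optical axis (not along the pixel's ray), 0 where there is no reading.
- get_calibration(name): a dict with "camera_matrix" (3x3 intrinsics, pixels), "rvec" (rotation vector, rad) and "tvec" (3), from world to camera coordinates, as OpenCV has them. Camera axes: x right, y down, z forward; pixel columns grow to the right and rows downward; lengths in m; the calibration is good to about 2 mm. A picture is of the moment at which its call begins: read the wrist's pose just before it. get_calibration takes no time and is no camera call; for the wrist camera it gives the pose at the moment of the call.
- robot.sign_off(): hands the job in, once; it reports no verdict.
The state is a dict: "clock": time; "joint_pos": joint angles; "joint_velocities": joint speeds; "tau": joint torques, N m; "eef_pos": TCP position; "tool_rot": TCP orientation; "force": force on the tool from outside, world axes, zero at the start; "moment": the same for the moment, N m; "opening": opening from 0.0 (shut) to 1.0 (fully open).
Only numpy, scipy, OpenCV 4.12 (cv2) and the standard library are available. Lean on these libraries where they do the work, as an engineer would, in place of code of your own. Each camera call takes 0.05 s, during which the arm holds its last target.

## Task

Pick up the steel portion dipper standing beside the blue tote and hang it by its own hook on the tote's far rim (the one away from the robot), with the cup outside the tote. Feel gently along that rim for its single notch, without forcing the dipper against the tote, until the hook drops fully home in the notch; then let go so that it hangs upright and still. Leave the other things on the table where they are.

Things in the scene. Friction and masses are not known exactly. Their poses are not given: they have to be found in the camera images.
- dipper: Steel dipper, about 0.2 kg (varies), standing on its cup (60 mm across, 50 mm high). Origin: centre of the cup's underside; z up, own -x points to the hook. On its -x side a flat strip (18 mm wide in y, 4 mm thick, x -33 to -29 mm) rises to 120 mm and bends over to -x as a hook, with a black grip post above.
- dipper_hook (a point): Centre of the underside of the hook's bridge, at (-40, 0, 115) mm in the dipper's frame, axes the same; the point that rests on the rim. The bridge is flat, 18 mm wide in y, 5 mm thick. The gap between strip and tongue is 14 mm in x.
- dipper_tongue (a point): Lower edge of the hook's tongue (4 mm thick in x, 18 mm wide in y, hanging from the bridge's -x end), at (-49, 0, 90) mm in the dipper's frame, 25 mm below the bridge's underside.
- dipper_grip (a point): Point to grip, in the black square post (18 x 18 mm, from 120 to 166 mm high) on the hook's bridge: at (-40, 0, 150) mm in the dipper's frame, 35 mm straight above dipper_hook, 16 mm below the post's top.
- tote: Blue plastic tote, open on top, fixed, 280 mm (x) by 380 mm (y) by 150 mm high, walls 8 mm, holding jars up to 96 mm high that stand over 80 mm from the far wall. Origin: centre of its underside, z up. The far wall is at its own +x; its rim has a grey edging, broken at the notch.
- tote_rim (a point): Middle of the tote's far rim: top of that wall, mid thickness, at (136, 0, 150) mm in the tote's frame, axes the same (y along the rim, +x outward). The rim is rigid, flat and straight for 120 mm either way, but for one square-edged notch, 23 mm wide in y, whose middle lies within 35 mm of this point along y, each time elsewhere: its place is not measured and must be seen or felt.
- tote_notch_floor (a point): Straight below tote_rim, at the level of the notch's floor, 12 mm below the rim top (138 mm high); only the level is that of the notch, not the place along the rim. The notch goes right through the wall. Hook home: dipper_hook at this level, strip against the wall's outer face (dipper_hook about 3 mm inward of mid thickness), cup 23 mm above the table.
- jar_a: Bystander, to be left alone: glass food jar with a flat lid, 66 mm across, 95 mm tall. Origin: centre of its underside.
- jar_b: Bystander, to be left alone: second glass food jar, same size. Origin: centre of its underside.
- can: Bystander, to be left alone: food can, 74 mm across, 105 mm tall. Origin: centre of its underside.
- sticker_roll: Bystander, to be left alone: roll of blank stickers lying flat, 70 mm across, 25 mm high. Origin: centre of its underside.
- glove_box: Bystander, to be left alone: white cardboard glove box, 110 x 190 x 70 mm. Origin: centre of its underside.
- sanitiser: Bystander, to be left alone: bottle, 60 mm across, 160 mm tall. Origin: centre of its underside.
- wipes: Bystander, to be left alone: white pack of wipes, 100 x 170 x 50 mm. Origin: centre of its underside.

How it is judged:
By the outcome, as a careful person would: the job done as asked, in the order asked, and still so for the second after the job is handed in, with the robot touching nothing.
It also fails if it takes over 64 s, if anything falls off the work surface, if the arm or the gripper's body presses on something with over 40 N, if the wrist force passes 120 N, or if a joint passes its speed limit or range.

## Working session

There is one attempt and no reset: what is moved stays moved. The work goes in short steps, Python scripts to look and compute and a tool call to move; the robot and the scene stay as the last step left them, time stands still between calls to the robot, and variables do not carry over. Pictures are saved under pics/ and viewed, and the job is handed in when it is done.

Besides the shell and the picture viewer there is one more tool, called after "Call:" as name(argument=value, ...), one argument or row to a line, values as JSON. send_rows: Moves the arm, as the interface text tells. Scaled input: -1 to 1 covers 4 cm each way for a shift and 4 degrees each way for a turn. Its arguments: {"type":"object","properties":{"targets":{"type":"array","items":{"type":"array"}},"hand":{"type":"number"}},"required":["targets"]}

```bash
mkdir -p pics; ls; python3 - <<'E'
from cell import robot,get_image,get_calibration
import cv2,numpy as np
print(robot.state())
for n in ("side","top"):
    im,d=get_image(n); cv2.imwrite(f"pics/{n}0.png",im[:,:,::-1]); np.savez(f"{n}0.npz",im=im,d=d,**get_calibration(n))
    print(n,get_calibration(n))
E
```

```text
pics
{'clock': 0.0, 'joint_pos': array([-1.21555378e+00,  1.24493810e-01,  1.65168397e+00,  1.19260718e-05,
        1.36752192e+00, -8.26323632e-02]), 'joint_velocities': array([-0.00216904,  0.00061531, -0.00053486, -0.00081776, -0.00066886,
        0.00061208]), 'tau': array([ 1.69975460e-04, -4.23607385e+01, -3.65449047e+01, -1.00572688e-04,
        6.92940972e-03, -1.32587795e-05]), 'eef_pos': array([ 0.27536331, -0.58814475,  0.24705441]), 'tool_rot': array([-3.13949376e+00, -1.85547906e-04,  4.37872292e-01]), 'force': array([-0.8385478 , -0.38308873, -0.57377917]), 'moment': array([-0.00268211,  0.03135459,  0.014728  ]), 'opening': 0.9954632369684261}
side {'camera_matrix': array([[481.99757178,   0.        , 322.52001982],
       [  0.        , 481.99757178, 192.14229171],
       [  0.        ,   0.        ,   1.        ]]), 'rvec': array([ 0.3273726 , -2.75877145,  1.20040146]), 'tvec': array([0.53943001, 0.22320143, 1.20862854])}
top {'camera_matrix': array([[500.41235127,   0.        , 322.16140486],
       [  0.        , 500.41235127, 201.21523472],
       [  0.        ,   0.        ,   1.        ]]), 'rvec': array([ 2.10787245, -2.16813473,  0.18597594]), 'tvec': array([-0.06191811,  0.55794177,  1.41502537])}
```

View pics/side0.png

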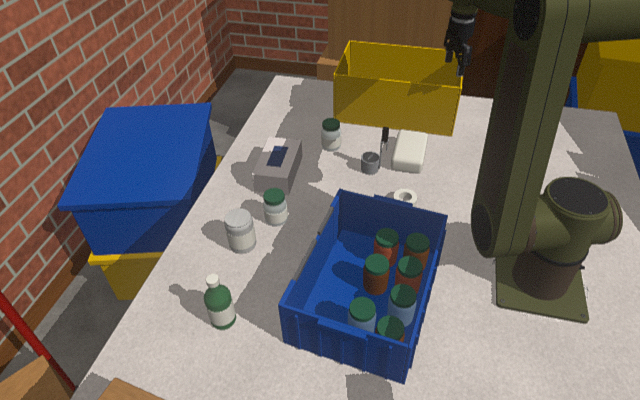

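View pics/top0.png

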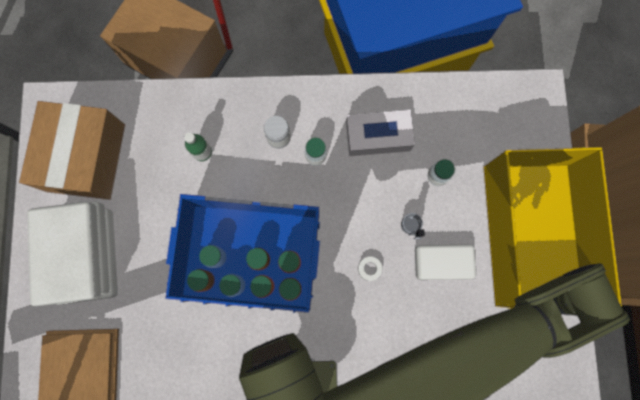

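The side view shows the dipper at about (371,160) with its black post at (385,133). The top view shows it at (411,225), with the tote's far rim along row 200. I'll zoom in on both and deproject.

```bash
cat > h.py <<'E'
import numpy as np,cv2
def load(n):
    z=np.load(n); return z['im'],z['d'],z
def cloud(d,c):
    K=c['camera_matrix'];R=cv2.Rodrigues(np.array(c['rvec']))[0];t=np.array(c['tvec'])
    v,u=np.mgrid[:d.shape[0],:d.shape[1]]
    p=np.stack([(u-K[0,2])/K[0,0]*d,(v-K[1,2])/K[1,1]*d,d],-1)
    return (p-t)@R
def proj(P,c):
    return cv2.projectPoints(np.array(P,float).reshape(-1,3),np.array(c['rvec']),np.array(c['tvec']),np.array(c['camera_matrix']),None)[0].reshape(-1,2)
def crop(im,r,s,fn):
    x0,y0,x1,y1=r; cv2.imwrite(fn,cv2.resize(im[y0:y1,x0:x1,::-1],None,fx=s,fy=s,interpolation=cv2.INTER_NEAREST))
E
python3 - <<'E'
from h import *
im,d,c=load('side0.npz'); crop(im,(350,115,410,185),8,'pics/s_dip.png'); crop(im,(270,180,360,310),4,'pics/s_rim.png')
P=cloud(d,c)
im2,d2,c2=load('top0.npz'); crop(im2,(395,205,445,245),12,'pics/t_dip.png'); crop(im2,(165,185,325,315),5,'pics/t_tote.png')
P2=cloud(d2,c2)
np.set_printoptions(precision=3,suppress=True)
for n,Q,px in (("side",P,[(371,160),(371,152),(385,133),(385,127),(404,195),(340,195),(300,275),(320,235)]),("top",P2,[(411,225),(420,234),(411,222),(250,200),(185,198),(318,207),(312,308),(168,298),(370,268)])):
    for u,v in px: print(n,u,v,Q[v,u])
E
```

```text
side 371 160 [ 0.486 -0.36   0.019]
side 371 152 [ 0.487 -0.357  0.054]
side 385 133 [ 0.445 -0.328  0.154]
side 385 127 [ 0.448 -0.34   0.167]
side 404 195 [ 0.363 -0.225  0.015]
side 340 195 [ 0.517 -0.039  0.152]
side 300 275 [0.55  0.218 0.138]
side 320 235 [0.536 0.095 0.141]
top 411 225 [ 0.483 -0.34   0.008]
top 420 234 [ 0.441 -0.333  0.166]
top 411 222 [ 0.492 -0.341  0.009]
top 250 200 [ 0.574  0.14  -0.003]
top 185 198 [0.557 0.294 0.152]
top 318 207 [ 0.523 -0.065  0.151]
top 312 308 [ 0.25  -0.04   0.001]
top 168 298 [0.293 0.334 0.152]
top 370 268 [ 0.36  -0.213  0.002]
```

```bash
python3 - <<'E'
import cv2,numpy as np
a=cv2.imread('pics/s_dip.png');b=cv2.imread('pics/s_rim.png');h=max(a.shape[0],b.shape[0])
f=lambda i:cv2.copyMakeBorder(i,0,h-i.shape[0],0,0,cv2.BORDER_CONSTANT)
m=np.hstack([f(a[:, :430]),f(b)]);print(m.shape);cv2.imwrite('pics/s_both.png',m[:600,:800])
E
```

```text
(560, 790, 3)
```

View pics/s_both.png

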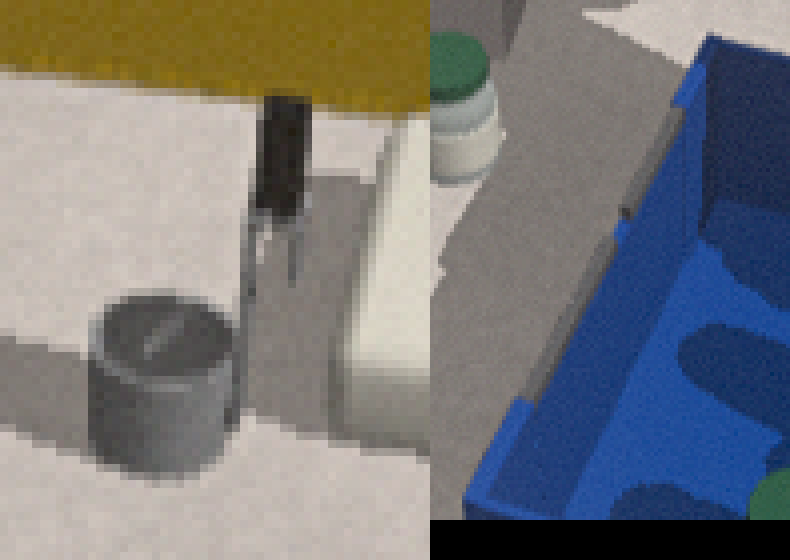

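View pics/t_dip.png

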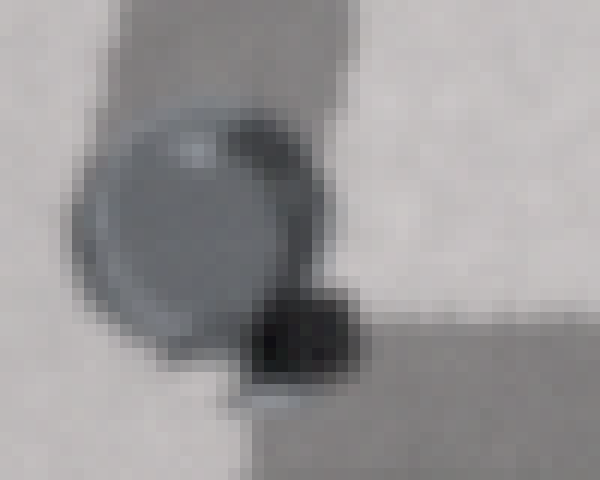

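View pics/t_tote.png

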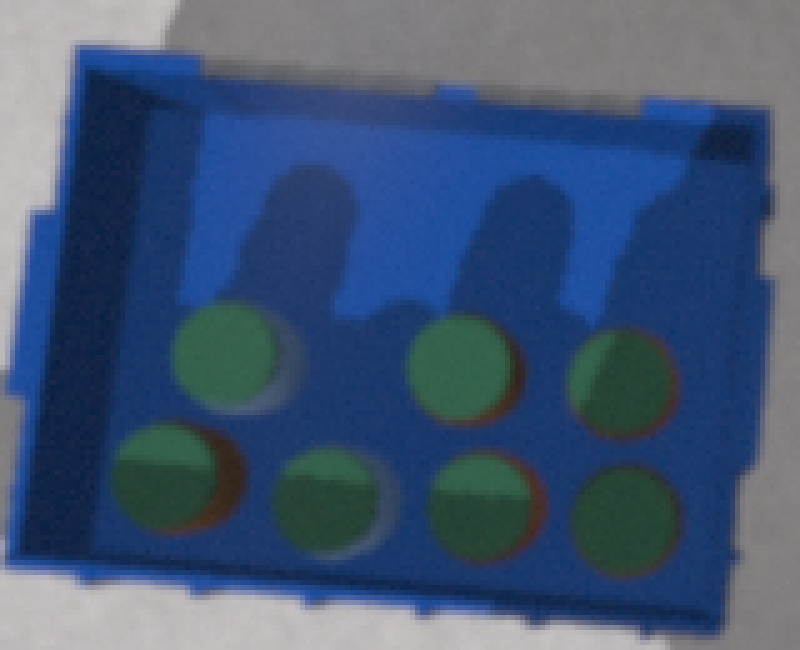

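The notch is visible as a blue break in the grey edging, at top pixel ≈(256,203) and side pixel ≈(317,236). Next I'll fit the rim line, the notch and the dipper more precisely.

```bash
cat >> h.py <<'E'
def ray(uv,c,z):
    K=c['camera_matrix'];R=cv2.Rodrigues(np.array(c['rvec']))[0];t=np.array(c['tvec'])
    uv=np.array(uv,float).reshape(-1,2)
    w=np.c_[(uv[:,0]-K[0,2])/K[0,0],(uv[:,1]-K[1,2])/K[1,1],np.ones(len(uv))]@R
    o=-t@R; s=(np.asarray(z)-o[2])/w[:,2]; return o+w*s[:,None]
E
python3 - <<'E'
from h import *
np.set_printoptions(precision=4,suppress=True)
for n in('top','side'):
    im,d,c=load(n+'0.npz'); P=cloud(d,c)
    m=(P[...,2]>.143)&(P[...,2]<.158)&(P[...,0]>.2)&(P[...,0]<.6)&(P[...,1]>-.12)&(P[...,1]<.38)&(d>0)
    q=P[m][:,:2].astype(np.float32); print(n,len(q),P[m][:,2].mean(),cv2.minAreaRect(q))
    # grey edging: r~g~b near far rim
    i=im.astype(int); grey=(abs(i[...,0]-i[...,2])<25)
    s=m&(P[...,0]>.48)
    v,u=np.nonzero(s); X=P[s]; 
    # rim coords provisional: yaw
    A=np.c_[X[:,1],np.ones(len(X))]; k=np.linalg.lstsq(A,X[:,0],rcond=None)[0]; print('line x=',k)
    for b in np.arange(-.06,.31,.012):
        sel=(X[:,1]>=b)&(X[:,1]<b+.012)
        if sel.any(): 
            col=i[v[sel],u[sel]]; print(round(b+.006,3),sel.sum(),X[sel][:,0].mean().round(4),X[sel][:,2].max().round(4),col.mean(0).round(0))
E
```

```text
top 1902 0.14979812428475198 ((0.40812253952026367, 0.13818566501140594), (0.402866929769516, 0.28224024176597595), 82.9932632446289)
line x= [0.0676 0.5256]
-0.054 39 0.5095 0.1557 [ 30.  56. 102.]
-0.042 20 0.5209 0.1563 [ 32.  56. 101.]
-0.03 24 0.5225 0.1567 [ 36.  75. 143.]
-0.018 20 0.5241 0.1573 [ 38.  78. 149.]
-0.006 20 0.5252 0.1578 [ 36.  78. 151.]
0.006 16 0.5268 0.1532 [ 77.  89. 117.]
0.018 13 0.5285 0.1546 [ 91.  94. 104.]
0.03 18 0.5301 0.1536 [ 88.  92. 104.]
0.042 12 0.5316 0.1533 [ 95.  98. 107.]
0.054 17 0.533 0.1557 [ 89.  93. 103.]
0.066 12 0.5349 0.1547 [ 97. 100. 107.]
0.078 13 0.5359 0.1534 [ 91.  94. 103.]
0.09 11 0.5377 0.1538 [ 86.  91. 109.]
0.114 7 0.5411 0.157 [ 89.  94. 111.]
0.126 15 0.5418 0.1573 [ 97. 100. 111.]
0.138 14 0.5434 0.1555 [ 94.  97. 109.]
0.15 14 0.5447 0.1561 [ 97. 100. 112.]
0.162 13 0.5462 0.1537 [ 97. 100. 111.]
0.174 14 0.5483 0.1527 [ 97. 100. 110.]
0.186 13 0.5494 0.1539 [ 98. 100. 109.]
0.198 16 0.5506 0.1537 [ 91.  95. 106.]
0.21 12 0.5529 0.1526 [ 98. 101. 109.]
0.222 15 0.5539 0.1511 [ 92.  95. 104.]
0.234 16 0.5553 0.1551 [ 
[... 879 characters left out ...]
81 0.1519 [81. 80. 82.]
0.102 1 0.5377 0.1486 [54. 50. 50.]
0.114 5 0.5421 0.1507 [ 96.  97. 102.]
0.126 16 0.5431 0.1534 [95. 92. 93.]
0.138 18 0.5438 0.1532 [98. 97. 97.]
0.15 17 0.5447 0.1533 [92. 91. 93.]
0.162 18 0.5468 0.1536 [95. 93. 95.]
0.174 20 0.548 0.1542 [94. 94. 96.]
0.186 20 0.5499 0.1528 [96. 95. 96.]
0.198 19 0.5513 0.1521 [95. 94. 95.]
0.21 20 0.5522 0.1522 [96. 94. 94.]
0.222 21 0.5547 0.1531 [97. 96. 97.]
0.234 21 0.5556 0.1524 [94. 93. 96.]
0.246 26 0.5571 0.1566 [ 47.  79. 146.]
0.258 29 0.5584 0.1532 [ 42.  77. 147.]
0.27 31 0.56 0.154 [ 43.  79. 151.]
0.282 33 0.5615 0.1559 [ 43.  78. 148.]
0.294 35 0.5621 0.1555 [ 45.  79. 148.]
0.306 73 0.552 0.1545 [ 44.  78. 147.]
```

```bash
python3 - <<'E'
from h import *
np.set_printoptions(precision=4,suppress=True)
for n in('top','side'):
    im,d,c=load(n+'0.npz'); P=cloud(d,c); i=im.astype(int)
    box=(P[...,0]>.40)&(P[...,0]<.54)&(P[...,1]>-.42)&(P[...,1]<-.28)&(d>0)
    m=box&(P[...,2]>.12)&(P[...,2]<.18); X=P[m]; print(n,'post',len(X)); print(X[X[:,2].argsort()][::3])
    t=m&(P[...,2]>.160); print('top mean',P[t].mean(0),np.ptp(P[t],0))
    m=box&(P[...,2]>.044)&(P[...,2]<.06); X=P[m];print('cup rim',len(X)); 
    if len(X)>4: print(cv2.minEnclosingCircle(X[:,:2].astype(np.float32)))
    m=box&(P[...,2]>.06)&(P[...,2]<.115);print('strip',P[m])
# notch fine
for n in('top','side'):
    im,d,c=load(n+'0.npz')
    yy=np.arange(.08,.135,.002); X=np.c_[.5268+(yy-.006)*.1246,yy,0*yy+.149]
    uv=proj(X,c); b=[cv2.getRectSubPix(im,(1,1),tuple(map(float,p)))[0,0] for p in uv]
    print(n); print([(round(y,3),*map(int,q)) for y,q in zip(yy,b)])
E
```

```text
top post 73
[[ 0.4341 -0.3392  0.1203]
 [ 0.4426 -0.3286  0.121 ]
 [ 0.4367 -0.3276  0.1248]
 [ 0.4388 -0.3292  0.1311]
 [ 0.4413 -0.3289  0.1334]
 [ 0.4356 -0.3365  0.1346]
 [ 0.4464 -0.3284  0.1377]
 [ 0.4451 -0.3287  0.15  ]
 [ 0.4503 -0.3287  0.1515]
 [ 0.4359 -0.3343  0.1596]
 [ 0.4381 -0.3448  0.1612]
 [ 0.4358 -0.3311  0.1622]
 [ 0.4411 -0.3286  0.1632]
 [ 0.4409 -0.3311  0.164 ]
 [ 0.4352 -0.3412  0.1649]
 [ 0.4404 -0.3441  0.1652]
 [ 0.4381 -0.3306  0.1653]
 [ 0.4514 -0.3313  0.1659]
 [ 0.4433 -0.3307  0.1664]
 [ 0.4403 -0.3411  0.1668]
 [ 0.4376 -0.3407  0.1679]
 [ 0.443  -0.3357  0.1683]
 [ 0.4507 -0.344   0.1688]
 [ 0.4481 -0.3384  0.1694]
 [ 0.448  -0.3326  0.1721]]
top mean [ 0.4439 -0.3365  0.1658] [0.0166 0.0172 0.0112]
cup rim 234
((0.45432350039482117, -0.36809200048446655), 0.0724957287311554)
strip [[ 0.4557 -0.3297  0.0741]
 [ 0.4533 -0.328   0.098 ]
 [ 0.452  -0.3285  0.1099]
 [ 0.4523 -0.3285  0.0798]
 [ 0.4519 -0.3306  0.0837]
 [ 0.4516 -0.3331  0.0854]
 [ 0.4362 -0.3294  0.1003]
 [ 0.4347 -0.3378  0.114 ]
 [ 0.4341 -0.3305  0.0934]
 [ 0.4338 -0.3329  0.0956]

[... 3407 characters left out ...]
float64(0.094), 67, 63, 63), (np.float64(0.096), 56, 53, 53), (np.float64(0.098), 57, 57, 65), (np.float64(0.1), 59, 66, 90), (np.float64(0.102), 44, 70, 124), (np.float64(0.104), 41, 76, 146), (np.float64(0.106), 43, 78, 155), (np.float64(0.108), 38, 78, 155), (np.float64(0.11), 41, 84, 155), (np.float64(0.112), 45, 82, 153), (np.float64(0.114), 49, 81, 147), (np.float64(0.116), 68, 86, 128), (np.float64(0.118), 85, 91, 110), (np.float64(0.12), 99, 98, 97), (np.float64(0.122), 100, 98, 96), (np.float64(0.124), 100, 98, 96), (np.float64(0.126), 103, 100, 100), (np.float64(0.128), 101, 100, 100), (np.float64(0.13), 98, 96, 97), (np.float64(0.132), 97, 95, 96), (np.float64(0.134), 99, 98, 98)]
```

Notch middle is at y≈0.104, x≈0.539, in agreement between both cameras. Next comes the dipper's yaw: cup centre from the images, plus a wrist look.

```bash
python3 - <<'E'
from h import *
from cell import *
np.set_printoptions(precision=4,suppress=True)
im,d,c=load('top0.npz'); P=cloud(d,c)
print(ray([(411.3,223.7)],c,[.045]))
im,d,c=load('side0.npz'); print('side cup top', ray([(350+162/8,115+338/8),(350+240/8,115+340/8),(350+90/8,115+335/8)],c,[.05]*3))
cal=get_calibration('wrist'); im,d=get_image('wrist'); np.savez('wrist0.npz',im=im,d=d,**cal); cv2.imwrite('pics/w0.png',im[:,:,::-1])
print(cal)
E
```

```text
[[ 0.4829 -0.3346  0.045 ]]
side cup top [[ 0.4852 -0.3351  0.05  ]
 [ 0.4554 -0.3405  0.05  ]
 [ 0.5129 -0.3308  0.05  ]]
{'camera_matrix': array([[320.5328,   0.    , 316.5581],
       [  0.    , 320.5328, 199.3673],
       [  0.    ,   0.    ,   1.    ]]), 'rvec': array([-2.4587,  1.5633,  0.2093]), 'tvec': array([-0.6487, -0.0348,  0.3788])}
```

View pics/w0.png

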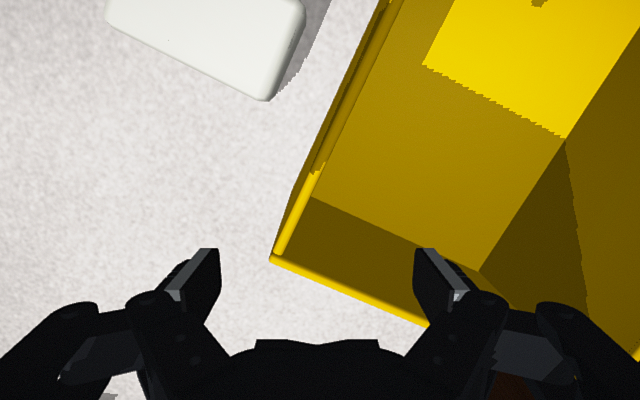

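The wrist view shows the yellow bin and the wipes; the dipper is out of frame ahead. I'll work out the moves.

```bash
cat >> h.py <<'E'
from scipy.spatial.transform import Rotation as Ro
def plan(p0,rpy0,p1,rpy1,n):
    p0,p1=np.array(p0),np.array(p1); R=Ro.from_euler('xyz',rpy0); R1=Ro.from_euler('xyz',rpy1)
    dr=(R.inv()*R1).as_rotvec()/n; dp=(p1-p0)/n
    for k in range(n):
        s=R.inv().apply(dp)/.04; t=np.degrees(dr)/4
        print([s.round(3).tolist(),t.round(3).tolist()]); R=R*Ro.from_rotvec(dr)
E
python3 - <<'E'
from h import *; from cell import robot
s=robot.state(); import numpy as np
plan(s['eef_pos'],s['tool_rot'],[.40,-.335,.26],[np.pi,0,0],8)
E
```

```text
[[0.688, -0.552, -0.039], [-0.003, 0.0, 0.784]]
[[0.657, -0.589, -0.039], [-0.003, 0.0, 0.784]]
[[0.624, -0.624, -0.039], [-0.003, 0.0, 0.784]]
[[0.589, -0.657, -0.039], [-0.003, 0.0, 0.784]]
[[0.552, -0.688, -0.039], [-0.003, 0.0, 0.784]]
[[0.514, -0.717, -0.039], [-0.003, 0.0, 0.784]]
[[0.474, -0.744, -0.039], [-0.003, 0.0, 0.784]]
[[0.432, -0.769, -0.039], [-0.003, 0.0, 0.784]]
```

Call:
send_rows(
  targets=[
    [[0.69,-0.55,-0.04],[0,0,0.78]],
    [[0.66,-0.59,-0.04],[0,0,0.78]],
    [[0.62,-0.62,-0.04],[0,0,0.78]],
    [[0.59,-0.66,-0.04],[0,0,0.78]],
  ],
  hand=0,
)

```text
clock: 0.48
eef_pos: [0.338, -0.4606, 0.2542]
tool_rot: [-3.141, 0.0, 0.216]
force: [0.5, 1.1, -0.4]
opening: 1.0
```

Call:
send_rows(
  targets=[
    [[0.55,-0.69,-0.04],[0,0,0.78]],
    [[0.51,-0.72,-0.04],[0,0,0.78]],
    [[0.47,-0.74,-0.04],[0,0,0.78]],
    [[0.43,-0.77,-0.04],[0,0,0.78]],
    [[0,0,0],[0,0,0]],
  ],
)

```text
clock: 0.9
eef_pos: [0.4014, -0.3309, 0.2613]
tool_rot: [-3.14, -0.001, 0.006]
force: [0.5, -0.4, -0.0]
opening: 1.003
```

```bash
cat > w.py <<'E'
import sys
from h import *
from cell import *
np.set_printoptions(precision=4,suppress=True)
n=sys.argv[1]
cal=get_calibration('wrist'); im,d=get_image('wrist'); np.savez(n+'.npz',im=im,d=d,**cal); cv2.imwrite(f'pics/{n}.png',im[:,:,::-1])
s=robot.state(); print(s['clock'],s['eef_pos'],s['tool_rot'],s['force'],s['moment'],s['opening'])
E
python3 w.py w1
```

```text
0.95 [ 0.4006 -0.3329  0.2612] [ 3.1415 -0.0003  0.0065] [ 0.1584 -1.0721 -0.9101] [-0.0454  0.0553 -0.0413] 1.000376401709092
```

View pics/w1.png

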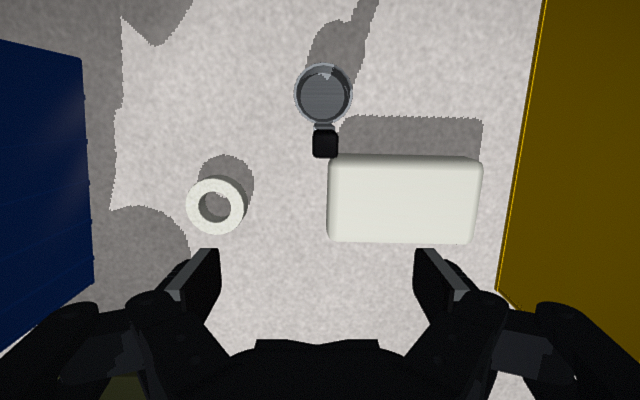

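The wrist view shows the cup at (323,94), the post at (325,144), and the wipes just nearer the robot, with clear finger room on both sides of the post.

```bash
python3 - <<'E'
from h import *
np.set_printoptions(precision=4,suppress=True)
im,d,c=load('w1.npz'); P=cloud(d,c)
box=(P[...,0]>.40)&(P[...,0]<.54)&(P[...,1]>-.40)&(P[...,1]<-.28)&(d>0)
t=box&(P[...,2]>.16)&(P[...,2]<.175); print('post',t.sum(),P[t].mean(0),cv2.minAreaRect(P[t][:,:2].astype(np.float32)))
m=box&(P[...,2]>.046)&(P[...,2]<.055)&(P[...,0]>.45); print('cup',m.sum(),cv2.minEnclosingCircle(P[m][:,:2].astype(np.float32)))
m=box&(P[...,2]>.005)&(P[...,2]<.046)&(P[...,0]>.45); print('cup in',m.sum(),cv2.minEnclosingCircle(P[m][:,:2].astype(np.float32)),P[m][:,2].mean())
crop(im,(285,55,365,165),7,'pics/w1c.png')
E
```

```text
post 658 [ 0.4456 -0.336   0.1662] ((0.44543859362602234, -0.33628374338150024), (0.017087232321500778, 0.017908567562699318), 0.192397803068161)
cup 620 ((0.4851430654525757, -0.33615830540657043), 0.02991057187318802)
cup in 2236 ((0.4835174083709717, -0.3356184661388397), 0.0286678709089756) 0.012926315691039376
```

View pics/w1c.png

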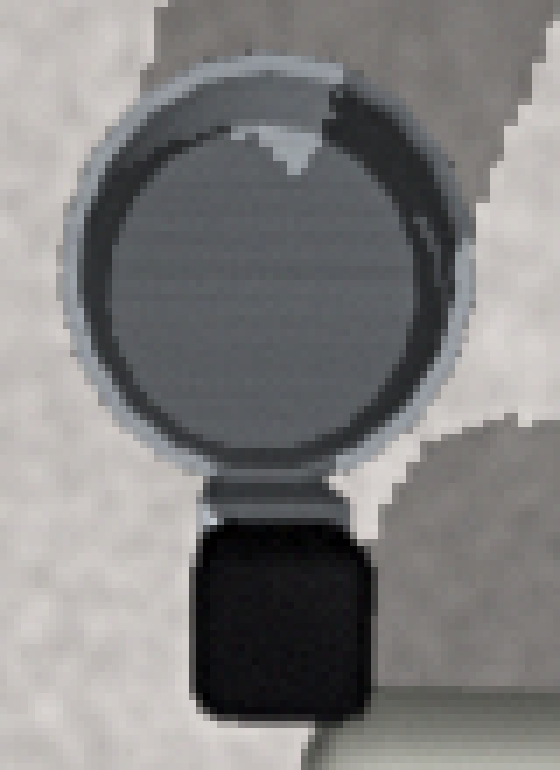

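Call:
send_rows(
  targets=[
    [[0.56,0.04,0.2],[0,0,0]],
    [[0.56,0.04,0.35],[0,0,0]],
    [[0,0,0.5],[0,0,0]],
    [[0,0,0.5],[0,0,0]],
    [[0,0,0],[0,0,0]],
  ],
)

```text
clock: 1.37
eef_pos: [0.4422, -0.3374, 0.1937]
tool_rot: [-3.136, 0.007, 0.002]
force: [-0.5, -0.5, -1.3]
opening: 1.002
```

```bash
python3 w.py w2
```

```text
1.4167 [ 0.4427 -0.338   0.196 ] [-3.1376  0.0048  0.0016] [ 0.1856 -0.1842  0.7904] [-0.0212  0.0092  0.0491] 0.9972194053194244
```

View pics/w2.png

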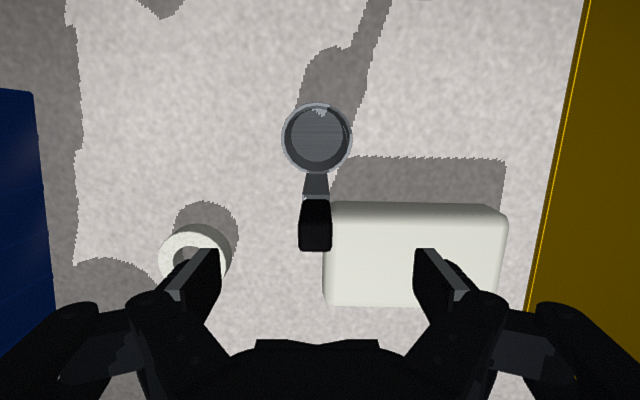

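The post at (315,238) sits centred between the pads (217 to 415), so I'll descend.

Call:
send_rows(
  targets=[
    [[0.05,-0.03,0.37],[0,0,0]],
    [[0,0,0.37],[0,0,0]],
    [[0,0,0.37],[0,0,0]],
    [[0,0,0],[0,0,0]],
    [[0,0,0],[0,0,0]],
  ],
)

```text
clock: 1.83
eef_pos: [0.4461, -0.3377, 0.1553]
tool_rot: [3.142, 0.0, 0.001]
force: [0.5, 0.6, -0.1]
opening: 0.999
```

Call:
send_rows(
  targets=[
    [[0,0,0],[0,0,0]],
  ],
)

```text
clock: 1.92
eef_pos: [0.4468, -0.3382, 0.1566]
tool_rot: [3.14, -0.002, 0.002]
force: [0.0, 1.0, -0.6]
opening: 1.002
```

Call:
send_rows(
  targets=[
    [[0,-0.04,0.07],[0,0,0]],
    [[0,0,0],[0,0,0]],
  ],
)

```text
clock: 2.08
eef_pos: [0.4467, -0.3359, 0.153]
tool_rot: [3.141, -0.001, 0.002]
force: [-0.6, 0.2, 0.7]
opening: 0.999
```

Call:
send_rows(
  targets=[
    [[0,0,0],[0,0,0]],
    [[0,0,0],[0,0,0]],
    [[0,0,0],[0,0,0]],
    [[0,0,0],[0,0,0]],
    [[0,0,0],[0,0,0]],
  ],
  hand=255,
)

```text
clock: 2.5
eef_pos: [0.4464, -0.3356, 0.152]
tool_rot: [-3.142, -0.0, 0.002]
force: [0.9, 0.2, -0.4]
opening: 0.3
```

Call:
send_rows(
  targets=[
    [[0,0,0],[0,0,0]],
    [[0,0,0],[0,0,0]],
    [[0,0,0],[0,0,0]],
    [[0,0,0],[0,0,0]],
    [[0,0,0],[0,0,0]],
  ],
)

```text
clock: 2.92
eef_pos: [0.4463, -0.3358, 0.1521]
tool_rot: [3.141, 0.0, 0.002]
force: [-1.0, -1.6, 1.6]
opening: 0.199
```

```bash
python3 w.py w3
```

```text
2.9667 [ 0.4463 -0.3358  0.1521] [3.1412 0.0001 0.0022] [-1.7368 -1.3204  1.7257] [-0.2556  0.24    0.0069] 0.20064041326219095
```

View pics/w3.png

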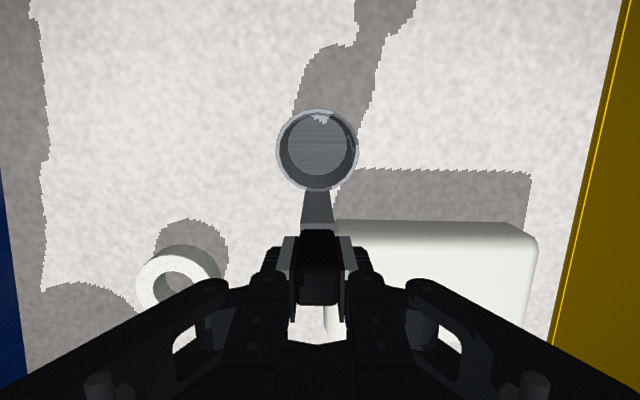

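Gripped: the opening of 0.20 (17 mm) matches the post. Now a straight lift, then a check.

Call:
send_rows(
  targets=[
    [[0,0,-0.3],[0,0,0]],
    [[0,0,-0.5],[0,0,0]],
    [[0,0,-0.6],[0,0,0]],
    [[0,0,-0.7],[0,0,0]],
    [[0,0,-0.7],[0,0,0]],
  ],
)

```text
clock: 3.38
eef_pos: [0.4459, -0.3347, 0.2642]
tool_rot: [-3.139, 0.001, 0.002]
force: [-0.5, -0.0, -2.4]
opening: 0.197
```

Call:
send_rows(
  targets=[
    [[0,0,-0.7],[0,0,0]],
    [[0,0,-0.6],[0,0,0]],
    [[0,0,-0.3],[0,0,0]],
    [[0,0,0],[0,0,0]],
    [[0,0,0],[0,0,0]],
  ],
)

```text
clock: 3.8
eef_pos: [0.4463, -0.3353, 0.3275]
tool_rot: [-3.141, 0.0, 0.002]
force: [-1.3, -0.3, -4.0]
opening: 0.202
```

```bash
python3 w.py w4; python3 - <<'E'
from h import *; from cell import robot,get_image
s=robot.state()
plan(s['eef_pos'],s['tool_rot'],[.5415,.122,.325],[np.pi,0,-np.radians(7.1)],20)
im,d=get_image('side'); crop(im,(300,60,450,190),5,'pics/s4.png')
E
```

```text
3.85 [ 0.4459 -0.335   0.3259] [-3.1394  0.0022  0.0022] [-0.1905 -0.4641 -3.3203] [-0.0126  0.1072  0.0324] 0.1987068574746793
[[0.121, -0.571, 0.002], [-0.001, 0.002, 0.09]]
[[0.117, -0.572, 0.002], [-0.001, 0.002, 0.09]]
[[0.114, -0.572, 0.002], [-0.001, 0.002, 0.09]]
[[0.11, -0.573, 0.002], [-0.001, 0.002, 0.09]]
[[0.106, -0.574, 0.002], [-0.001, 0.002, 0.09]]
[[0.103, -0.575, 0.002], [-0.001, 0.002, 0.09]]
[[0.099, -0.575, 0.002], [-0.001, 0.002, 0.09]]
[[0.096, -0.576, 0.002], [-0.001, 0.002, 0.09]]
[[0.092, -0.576, 0.002], [-0.001, 0.002, 0.09]]
[[0.088, -0.577, 0.002], [-0.001, 0.002, 0.09]]
[[0.085, -0.577, 0.002], [-0.001, 0.002, 0.09]]
[[0.081, -0.578, 0.002], [-0.001, 0.002, 0.09]]
[[0.077, -0.579, 0.002], [-0.001, 0.002, 0.09]]
[[0.074, -0.579, 0.002], [-0.001, 0.002, 0.09]]
[[0.07, -0.579, 0.001], [-0.001, 0.002, 0.09]]
[[0.066, -0.58, 0.001], [-0.001, 0.002, 0.09]]
[[0.063, -0.58, 0.001], [-0.001, 0.002, 0.09]]
[[0.059, -0.581, 0.001], [-0.001, 0.002, 0.09]]
[[0.055, -0.581, 0.001], [-0.001, 0.002, 0.09]]
[[0.052, -0.581, 0.001], [-0.001, 0.002, 0.09]]
```

View pics/w4.png

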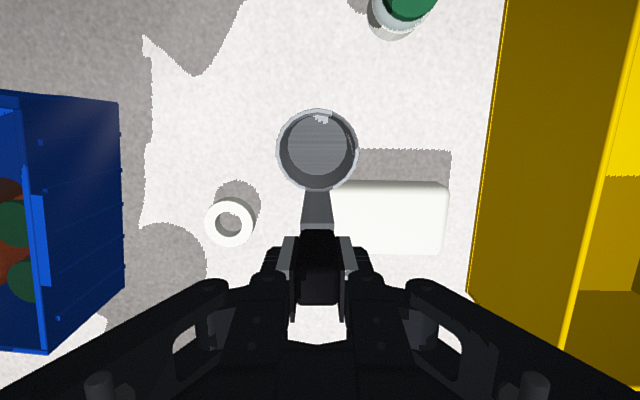

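View pics/s4.png

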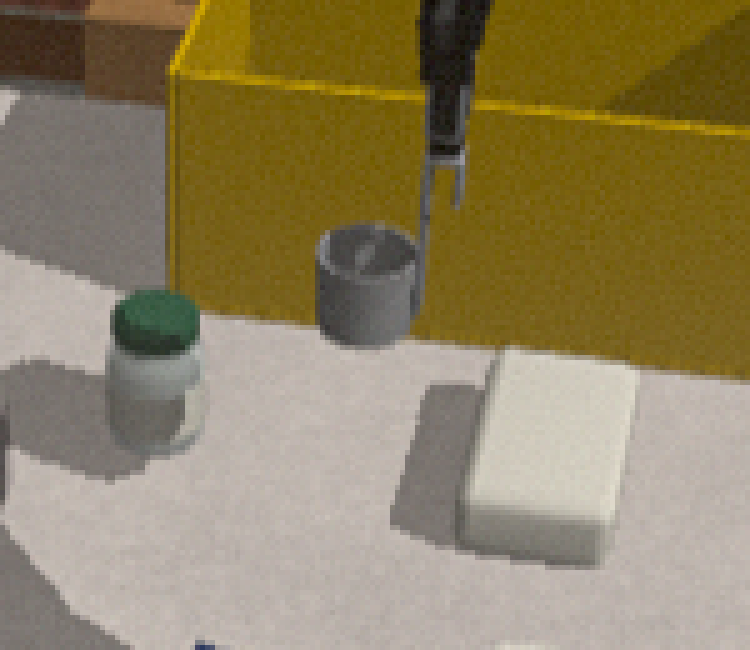

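The dipper is lifted, and in the wrist view the cup is still at (317,149), the same pixel as before the lift, so it has not slipped in the grip. Now I'll carry it over.

Call:
send_rows(
  targets=[
    [[0.06,-0.3,0],[0,0,0.09]],
    [[0.1,-0.5,0],[0,0,0.09]],
    [[0.12,-0.6,0],[0,0,0.09]],
    [[0.11,-0.6,0],[0,0,0.09]],
    [[0.11,-0.6,0],[0,0,0.09]],
  ],
)

```text
clock: 4.32
eef_pos: [0.4669, -0.2305, 0.325]
tool_rot: [-3.139, 0.004, -0.03]
force: [-0.2, -1.3, -2.4]
opening: 0.2
```

Call:
send_rows(
  targets=[
    [[0.1,-0.6,0],[0,0,0.09]],
    [[0.1,-0.6,0],[0,0,0.09]],
    [[0.1,-0.6,0],[0,0,0.09]],
    [[0.09,-0.6,0],[0,0,0.09]],
    [[0.09,-0.6,0],[0,0,0.09]],
  ],
)

```text
clock: 4.73
eef_pos: [0.491, -0.1112, 0.3251]
tool_rot: [-3.14, 0.004, -0.061]
force: [-0.1, -0.1, -1.9]
opening: 0.199
```

Call:
send_rows(
  targets=[
    [[0.09,-0.6,0],[0,0,0.09]],
    [[0.08,-0.6,0],[0,0,0.09]],
    [[0.08,-0.6,0],[0,0,0.09]],
    [[0.08,-0.6,0],[0,0,0.09]],
    [[0.07,-0.6,0],[0,0,0.09]],
  ],
)

```text
clock: 5.15
eef_pos: [0.5157, 0.0071, 0.3251]
tool_rot: [-3.141, 0.004, -0.092]
force: [-0.1, -0.3, -3.0]
opening: 0.202
```

Call:
send_rows(
  targets=[
    [[0.07,-0.6,0],[0,0,0.09]],
    [[0.06,-0.6,0],[0,0,0.09]],
    [[0.06,-0.6,0],[0,0,0.09]],
    [[0.05,-0.5,0],[0,0,0.09]],
    [[0.03,-0.3,0],[0,0,0.09]],
  ],
)

```text
clock: 5.57
eef_pos: [0.5372, 0.1101, 0.3249]
tool_rot: [3.142, 0.005, -0.122]
force: [0.7, -0.3, -2.8]
opening: 0.197
```

Call:
send_rows(
  targets=[
    [[0,0,0],[0,0,0]],
    [[0,0,0],[0,0,0]],
    [[0,0,0],[0,0,0]],
  ],
)

```text
clock: 5.82
eef_pos: [0.5374, 0.1076, 0.3263]
tool_rot: [3.141, 0.003, -0.124]
force: [-0.2, 0.7, -2.8]
opening: 0.199
```

```bash
python3 w.py w5; python3 - <<'E'
from h import *; from cell import robot,get_image,get_calibration
for n in ('side','top'):
    im,d=get_image(n); np.savez(n+'5.npz',im=im,d=d,**get_calibration(n))
    crop(im,(250,110,380,250) if n=='side' else (165,130,325,260),4 if n=='side' else 5,f'pics/{n}5.png')
E
```

```text
5.8667 [0.5375 0.1074 0.3267] [ 3.1409  0.0019 -0.1241] [-0.0323  0.2062 -1.9762] [ 0.0255  0.0617 -0.0424] 0.2012706564933153
```

View pics/w5.png

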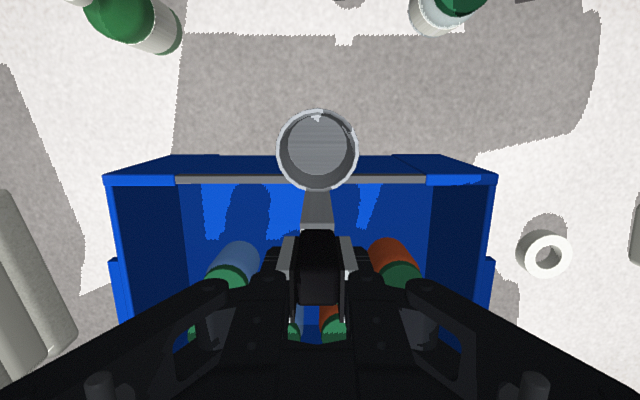

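View pics/side5.png

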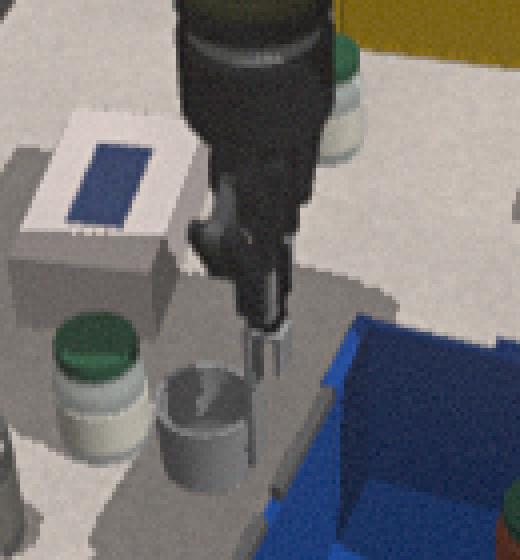

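```bash
python3 - <<'E'
from h import *
np.set_printoptions(precision=4,suppress=True)
im,d,c=load('w5.npz'); P=cloud(d,c); i=im.astype(int)
m=(P[...,2]>.142)&(P[...,2]<.158)&(P[...,0]>.48)&(P[...,0]<.6)&(P[...,1]>-.03)&(P[...,1]<.28)&(d>0)
X=P[m];v,u=np.nonzero(m)
for b in np.arange(-.02,.27,.02):
    s=(X[:,1]>=b)&(X[:,1]<b+.02)
    if s.sum()>2: print(round(b+.01,3),s.sum(),X[s].mean(0),X[s][:,0].min(),X[s][:,0].max(),i[v[s],u[s]].mean(0).round())
# dipper
m=(P[...,2]>.19)&(P[...,0]>.545)&(P[...,0]<.65)&(P[...,1]>.05)&(P[...,1]<.15)&(P[...,2]<.232)
X=P[m]; print(len(X),cv2.minEnclosingCircle(X[X[:,2]>.215][:,:2].astype(np.float32)),X[:,2].min(),X[:,2].max())
E
```

```text
-0.01 290 [ 0.5268 -0.01    0.1515] 0.5189583501165338 0.5331569555032483 [ 17.  79. 188.]
0.01 239 [0.529  0.0092 0.1502] 0.5214169864000325 0.5335315735625211 [ 79.  96. 128.]
0.03 207 [0.5315 0.0301 0.1499] 0.5256091130111721 0.5360695768723359 [101. 105. 113.]
0.05 210 [0.5339 0.0501 0.1501] 0.5283546327759647 0.5386330794286482 [102. 107. 117.]
0.07 176 [0.5359 0.0688 0.1502] 0.5307804841084364 0.5404236983501591 [107. 111. 118.]
0.09 6 [0.5341 0.0808 0.1505] 0.5333566815747411 0.5351997814105386 [117. 125. 140.]
0.13 45 [0.5434 0.1372 0.1508] 0.5394320255417007 0.5484539014533184 [115. 120. 132.]
0.15 207 [0.5463 0.15   0.1499] 0.5408133386257217 0.5509100446790735 [104. 107. 116.]
0.17 211 [0.5488 0.17   0.1499] 0.5433580965472241 0.5535052929542139 [102. 105. 111.]
0.19 206 [0.5513 0.19   0.1499] 0.5459350161112481 0.5557871192027878 [101. 105. 112.]
0.21 208 [0.5538 0.2099 0.1498] 0.5483087895057687 0.55821278776271 [100. 104. 111.]
0.23 210 [0.5563 0.23   0.1498] 0.5505903425015632 0.5607837182091187 [102. 104. 108.]
0.25 301 [0.5591 0.2499 0.1511] 0.5517773407790655 0.5650685397183346 [ 22.  78. 176.]
0.27 295 [0.5616 0.2701 0.1513] 0.5537823834679908 0.5677255381243013 [ 17.  79. 187.]
2474 ((0.5751124620437622, 0.10233564674854279), 0.03020552173256874) 0.19000289208014365 0.23164393471476613
```

Call:
send_rows(
  targets=[
    [[0.05,-0.16,0.3],[0,0,0]],
    [[0.05,-0.16,0.6],[0,0,0]],
    [[0,0,0.7],[0,0,0]],
    [[0,0,0.5],[0,0,0]],
    [[0,0,0.35],[0,0,0]],
  ],
)

```text
clock: 6.38
eef_pos: [0.5421, 0.1202, 0.2261]
tool_rot: [3.141, 0.004, -0.124]
force: [-0.2, 0.3, -3.2]
opening: 0.198
```

Call:
send_rows(
  targets=[
    [[0,0,0.1],[0,0,0]],
    [[0,0,0],[0,0,0]],
    [[0,0,0],[0,0,0]],
  ],
)

```text
clock: 6.63
eef_pos: [0.5441, 0.1203, 0.2269]
tool_rot: [-3.141, -0.002, -0.124]
force: [0.0, 0.4, -2.1]
opening: 0.198
```

```bash
python3 w.py w6; python3 - <<'E'
from h import *; from cell import robot,get_image,get_calibration
for n in ('side','top'):
    im,d=get_image(n); np.savez(n+'6.npz',im=im,d=d,**get_calibration(n))
    crop(im,(270,150,370,250) if n=='side' else (215,170,295,230),6 if n=='side' else 9,f'pics/{n}6.png')
E
```

```text
6.6833 [0.5445 0.1204 0.2277] [-3.1408 -0.0029 -0.1237] [ 0.3105 -0.703  -1.5105] [0.0794 0.0749 0.0063] 0.2006398917536011
```

View pics/w6.png

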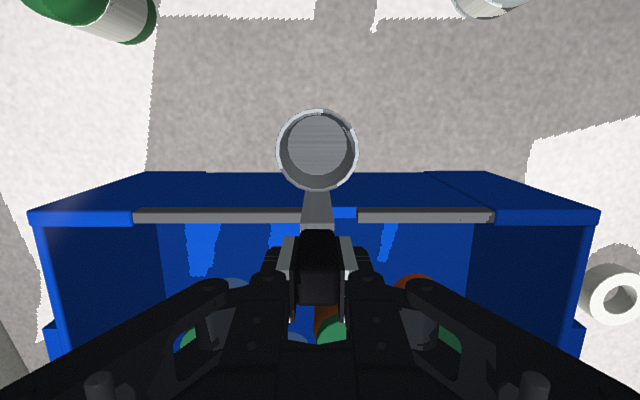

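View pics/side6.png

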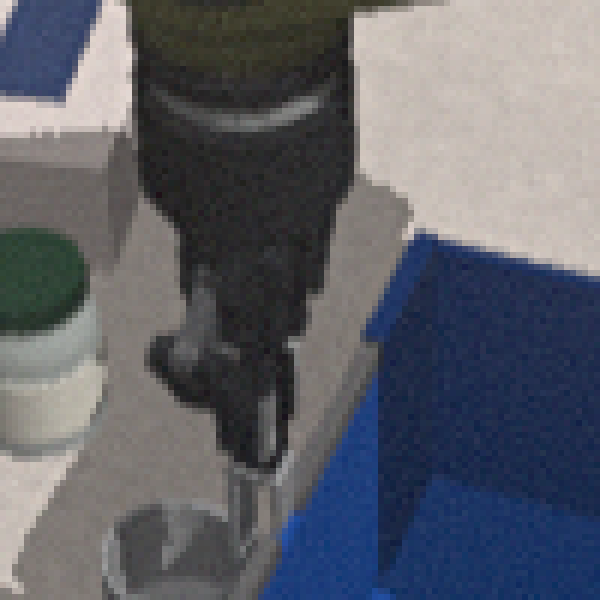

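The wrist view now shows the notch's right edge at (357,216), just right of the strip (302–335). I'll measure the hook against the rim in this one frame.

```bash
python3 - <<'E'
from h import *
np.set_printoptions(precision=4,suppress=True)
im,d,c=load('w6.npz'); P=cloud(d,c); i=im.astype(int)
a=-.1239; ex=np.array([np.cos(a),np.sin(a),0]); ey=np.array([-np.sin(a),np.cos(a),0])
tcp=np.array([.5445,.1204,.2277]); Q=np.stack([(P-tcp)@ex,(P-tcp)@ey,P[...,2]],-1)  # tool-aligned horizontal coords
m=(Q[...,2]>.143)&(Q[...,2]<.157)&(abs(Q[...,0])<.05)&(abs(Q[...,1])<.14)&(d>0); X=Q[m]; v,u=np.nonzero(m); C=i[v,u]
for b in np.arange(-.12,.12,.02):
    s=(X[:,1]>=b)&(X[:,1]<b+.02)
    if s.sum()>2: print(round(b+.01,3),s.sum(),X[s][:,:2].mean(0),np.percentile(X[s][:,0],[3,97]))
for r in (214,217,220): print(r,[(x,*i[r,x],Q[r,x].round(4).tolist()) for x in (334,338,342,352,354,356,358,360,362)])
# strip & cup
m=(Q[...,2]>.11)&(Q[...,2]<.18)&(Q[...,0]<.03)&(Q[...,0]>-.03)&(abs(Q[...,1])<.011)&(d>0);X=Q[m];print('strip',len(X),X.mean(0),X.min(0),X.max(0))
for r in (195,200,205,210,215,220,225): print(r,Q[r,318],Q[r,305],Q[r,330])
m=(Q[...,2]>.119)&(Q[...,2]<.131)&(Q[...,0]>.0)&(Q[...,0]<.09)&(abs(Q[...,1])<.04);X=Q[m];print('cup',len(X),cv2.minEnclosingCircle(X[:,:2].astype(np.float32)),X[:,2].max())
E
```

```text
-0.11 481 [-0.0011 -0.111 ] [-0.006   0.0031]
-0.09 423 [-0.0012 -0.09  ] [-0.0056  0.0018]
-0.07 417 [-0.0012 -0.0699] [-0.0055  0.0018]
-0.05 419 [-0.0013 -0.05  ] [-0.0056  0.0018]
-0.03 278 [-0.0013 -0.0334] [-0.0055  0.0017]
-0.01 73 [ 0.0094 -0.0047] [0.0091 0.0097]
0.01 270 [0.0017 0.0121] [-0.0054  0.0096]
0.03 414 [-0.0014  0.0299] [-0.0056  0.0017]
0.05 416 [-0.0013  0.0499] [-0.0055  0.0016]
0.07 446 [-0.0016  0.0701] [-0.0066  0.0016]
0.09 446 [-0.0017  0.09  ] [-0.0065  0.0015]
0.11 441 [-0.0017  0.1101] [-0.0064  0.0015]
214 [(334, np.int64(14), np.int64(92), np.int64(220), [-0.0034, -0.0124, 0.1398]), (338, np.int64(19), np.int64(92), np.int64(215), [-0.0039, -0.0153, 0.1383]), (342, np.int64(20), np.int64(93), np.int64(215), [-0.0036, -0.018, 0.1392]), (352, np.int64(21), np.int64(93), np.int64(216), [-0.0035, -0.025, 0.1394]), (354, np.int64(20), np.int64(95), np.int64(222), [-0.0034, -0.0264, 0.1397]), (356, np.int64(41), np.int64(45), np.int64(78), [-0.0024, -0.0274, 0.1429]), (358, np.int64(104), np.int64(104), np.int64(106), [0.0003, -0.0276, 0.1513]), (360, np.i
[... 1593 characters left out ...]
 [-0.0023 -0.011   0.1101] [0.0148 0.011  0.18  ]
195 [ 0.0094 -0.0012  0.1363] [0.0094 0.0078 0.1365] [ 0.0015 -0.0109  0.1052]
200 [ 0.0094 -0.0012  0.1496] [0.0095 0.0073 0.1502] [ 0.0096 -0.0091  0.1505]
205 [ 0.0096 -0.0011  0.1622] [0.0094 0.0069 0.1615] [ 0.0095 -0.0086  0.1619]
210 [ 0.0094 -0.0011  0.1723] [0.0094 0.0066 0.1724] [ 0.0094 -0.0082  0.1723]
215 [ 0.0093 -0.0011  0.1818] [0.009  0.0063 0.1808] [ 0.0094 -0.0078  0.1822]
220 [ 0.0092 -0.0011  0.1902] [0.0093 0.0059 0.1904] [ 0.0095 -0.0074  0.1911]
225 [ 0.0082 -0.001   0.1954] [0.0084 0.0057 0.1958] [ 0.0086 -0.0072  0.1965]
cup 1703 ((0.02293226681649685, -0.0001537147763883695), 0.04522205516695976) 0.13097796096817058
```

View pics/top6.png

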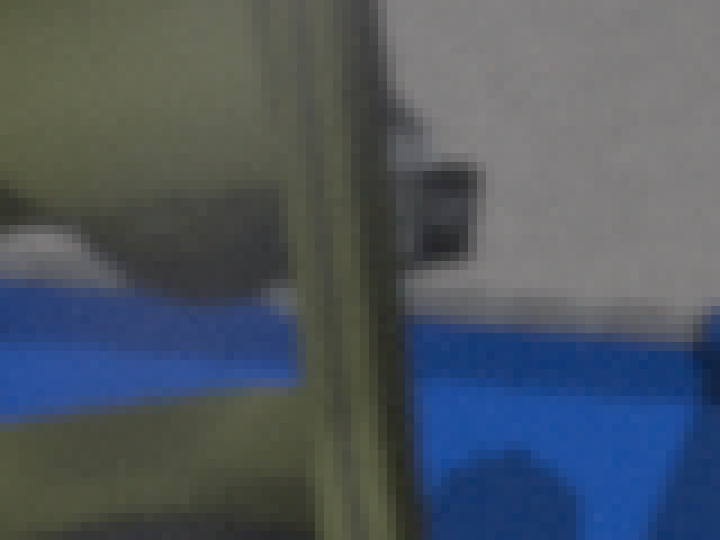

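The measurements line up well. In the tool frame the hook centre is at x=-1.6 mm against the rim's mid-thickness at -1.9 mm. The notch middle is 15 mm along tool +y. I'll lower the hook onto the rim beside the notch.

Call:
send_rows(
  targets=[
    [[0,0,0.2],[0,0,0]],
    [[0,0,0.2],[0,0,0]],
    [[0,0,0.2],[0,0,0]],
    [[0,0,0.1],[0,0,0]],
    [[0,0,0],[0,0,0]],
  ],
)

```text
clock: 7.2
eef_pos: [0.5423, 0.1202, 0.1956]
tool_rot: [3.141, 0.004, -0.124]
force: [-0.2, -0.2, -3.2]
opening: 0.202
```

Call:
send_rows(
  targets=[
    [[0,0,0.1],[0,0,0]],
    [[0,0,0.05],[0,0,0]],
    [[0,0,0],[0,0,0]],
    [[0,0,0],[0,0,0]],
  ],
)

```text
clock: 7.53
eef_pos: [0.5436, 0.1203, 0.192]
tool_rot: [-3.142, -0.0, -0.124]
force: [0.5, 0.8, -2.1]
opening: 0.201
```

```bash
python3 w.py w7; python3 - <<'E'
from h import *; from cell import robot,get_image,get_calibration
im,d=get_image('side'); crop(im,(270,170,370,270),6,'pics/side7.png')
E
```

```text
7.5833 [0.5437 0.1203 0.1922] [-3.1415 -0.0004 -0.1235] [-0.4644 -0.1531 -3.1548] [0.0544 0.0753 0.0368] 0.1977281291336447
```

View pics/side7.png

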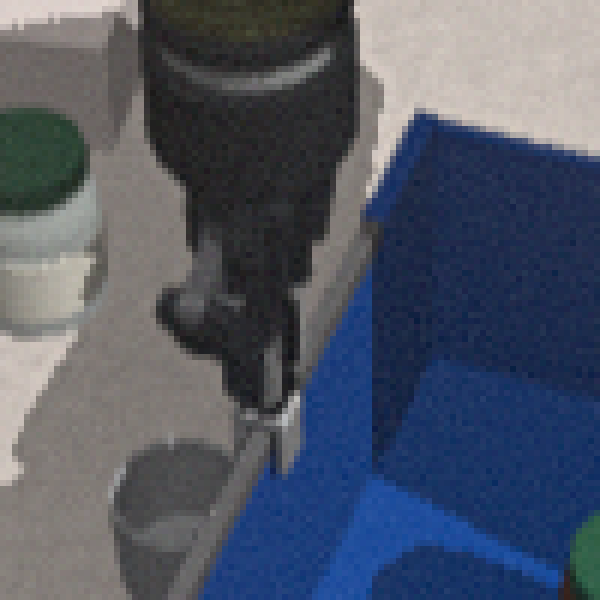

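The tongue is inside the wall and the strip is outside it. I'll creep down to contact.

Call:
send_rows(
  targets=[
    [[0,0,0.04],[0,0,0]],
    [[0,0,0.04],[0,0,0]],
    [[0,0,0],[0,0,0]],
    [[0,0,0],[0,0,0]],
  ],
)

```text
clock: 7.97
eef_pos: [0.5434, 0.1203, 0.1885]
tool_rot: [3.141, 0.0, -0.123]
force: [-0.2, -0.3, -2.9]
opening: 0.2
```

Call:
send_rows(
  targets=[
    [[0,0,0.025],[0,0,0]],
    [[0,0,0],[0,0,0]],
    [[0,0,0],[0,0,0]],
  ],
)

```text
clock: 8.22
eef_pos: [0.5435, 0.1203, 0.1877]
tool_rot: [3.142, 0.0, -0.123]
force: [0.5, -0.2, -3.2]
opening: 0.204
```

Call:
send_rows(
  targets=[
    [[0,0,0.02],[0,0,0]],
    [[0,0,0],[0,0,0]],
    [[0,0,0],[0,0,0]],
  ],
)

```text
clock: 8.47
eef_pos: [0.5436, 0.1203, 0.1871]
tool_rot: [-3.142, -0.0, -0.123]
force: [-0.1, -0.1, -2.2]
opening: 0.197
```

Call:
send_rows(
  targets=[
    [[0,0,0.02],[0,0,0]],
    [[0,0,0],[0,0,0]],
    [[0,0,0],[0,0,0]],
  ],
)

```text
clock: 8.72
eef_pos: [0.5437, 0.1203, 0.187]
tool_rot: [-3.142, -0.0, -0.123]
force: [-1.7, -1.1, 2.7]
opening: 0.2
```

Contact: z-force stepped up by about 5 N at TCP z=0.187, exactly the predicted level. I'll ease off slightly and slide along the rim towards the notch.

Call:
send_rows(
  targets=[
    [[0,0.03,-0.005],[0,0,0]],
    [[0,0.05,0],[0,0,0]],
    [[0,0.05,0],[0,0,0]],
    [[0,0.05,0],[0,0,0]],
  ],
)

```text
clock: 9.05
eef_pos: [0.5432, 0.1135, 0.187]
tool_rot: [-3.14, -0.002, -0.123]
force: [0.7, 4.2, 3.2]
opening: 0.199
```

Call:
send_rows(
  targets=[
    [[0,0.05,0],[0,0,0]],
    [[0,0.04,0],[0,0,0]],
    [[0,0,0],[0,0,0]],
    [[0,0,0],[0,0,0]],
  ],
)

```text
clock: 9.38
eef_pos: [0.5425, 0.1093, 0.1867]
tool_rot: [3.141, -0.001, -0.124]
force: [0.2, 1.6, 3.2]
opening: 0.2
```

Call:
send_rows(
  targets=[
    [[0,0.04,0],[0,0,0]],
    [[0,0.03,0],[0,0,0]],
    [[0,0,0],[0,0,0]],
    [[0,0,0],[0,0,0]],
  ],
)

```text
clock: 9.72
eef_pos: [0.5405, 0.1061, 0.1843]
tool_rot: [3.139, 0.004, -0.124]
force: [-0.2, -0.2, -2.3]
opening: 0.2
```

Call:
send_rows(
  targets=[
    [[0,0.035,0],[0,0,0]],
    [[0,0,0],[0,0,0]],
    [[0,0,0],[0,0,0]],
  ],
)

```text
clock: 9.97
eef_pos: [0.5413, 0.1051, 0.1857]
tool_rot: [3.141, 0.001, -0.124]
force: [-0.8, 0.3, -3.0]
opening: 0.202
```

The contact force vanished after 13.6 mm of slide and z dipped, so the hook is over the notch. I'm centred now at 15 mm, so I'll lower in small steps.

Call:
send_rows(
  targets=[
    [[0,0,0.04],[0,0,0]],
    [[0,0,0.03],[0,0,0]],
    [[0,0,0],[0,0,0]],
    [[0,0,0],[0,0,0]],
  ],
)

```text
clock: 10.3
eef_pos: [0.5416, 0.1054, 0.1833]
tool_rot: [3.141, 0.0, -0.123]
force: [-0.6, -0.6, -2.2]
opening: 0.202
```

Call:
send_rows(
  targets=[
    [[0,0,0.05],[0,0,0]],
    [[0,0,0.05],[0,0,0]],
    [[0,0,0],[0,0,0]],
    [[0,0,0],[0,0,0]],
  ],
)

```text
clock: 10.63
eef_pos: [0.5415, 0.1054, 0.1792]
tool_rot: [3.141, 0.001, -0.123]
force: [0.0, -0.5, -2.5]
opening: 0.202
```

The hook is about 8 mm into the notch with no resistance. I'll lower to just above the floor, ease inward so the strip meets the outer face, then settle.

Call:
send_rows(
  targets=[
    [[0,0,0.04],[0,0,0]],
    [[0,0,0.025],[0,0,0]],
    [[-0.04,0,0],[0,0,0]],
    [[0,0,0],[0,0,0]],
    [[0,0,0],[0,0,0]],
  ],
)

```text
clock: 11.05
eef_pos: [0.54, 0.1057, 0.1769]
tool_rot: [3.142, 0.0, -0.123]
force: [0.4, -0.9, -1.9]
opening: 0.203
```

Call:
send_rows(
  targets=[
    [[-0.02,0,0],[0,0,0]],
    [[0,0,0],[0,0,0]],
    [[0,0,0],[0,0,0]],
  ],
)

```text
clock: 11.3
eef_pos: [0.5393, 0.1058, 0.177]
tool_rot: [-3.142, -0.0, -0.124]
force: [-0.9, -1.0, -2.5]
opening: 0.205
```

Call:
send_rows(
  targets=[
    [[-0.015,0,0],[0,0,0]],
    [[0,0,0],[0,0,0]],
    [[0,0,0],[0,0,0]],
  ],
)

```text
clock: 11.55
eef_pos: [0.5387, 0.1058, 0.1769]
tool_rot: [-3.142, -0.0, -0.123]
force: [0.4, 0.3, -1.9]
opening: 0.2
```

Call:
send_rows(
  targets=[
    [[0,0,0.025],[0,0,0]],
    [[0,0,0],[0,0,0]],
    [[0,0,0],[0,0,0]],
  ],
)

```text
clock: 11.8
eef_pos: [0.5386, 0.1058, 0.1758]
tool_rot: [3.142, 0.0, -0.123]
force: [-0.7, 0.5, -2.8]
opening: 0.2
```

```bash
python3 w.py w8;python3 - <<'E'
from h import *; from cell import robot,get_image,get_calibration
im,d=get_image('side'); crop(im,(270,180,370,280),6,'pics/side8.png')
np.set_printoptions(precision=4,suppress=True)
im,d,c=load('w8.npz'); P=cloud(d,c); s=robot.state(); a=-.1237
ex=np.array([np.cos(a),np.sin(a),0]); ey=np.array([-np.sin(a),np.cos(a),0]); Q=np.stack([(P-s['eef_pos'])@ex,(P-s['eef_pos'])@ey,P[...,2]],-1)
m=(Q[...,2]>.145)&(Q[...,2]<.155)&(abs(Q[...,0])<.03)&(abs(Q[...,1])<.08)&(abs(Q[...,1])>.03)&(d>0); print('rim',np.percentile(Q[m][:,0],[3,50,97]))
for r in range(195,240,5): print(r,Q[r,318])
E
```

```text
11.85 [0.5387 0.1058 0.1759] [ 3.1416  0.0001 -0.1235] [ 0.7598  0.5041 -2.3586] [ 0.02    0.0856 -0.0462] 0.20187658706156114
rim [-0.0016  0.0029  0.0058]
195 [ 0.0095 -0.0012  0.0851]
200 [ 0.0094 -0.0011  0.0979]
205 [ 0.0097 -0.0011  0.1109]
210 [ 0.0098 -0.001   0.1219]
215 [ 0.0096 -0.001   0.1308]
220 [ 0.0096 -0.001   0.1394]
225 [ 0.0087 -0.0009  0.1449]
230 [ 0.0073 -0.0009  0.1484]
235 [ 0.0074 -0.0009  0.1556]
```

View pics/side8.png

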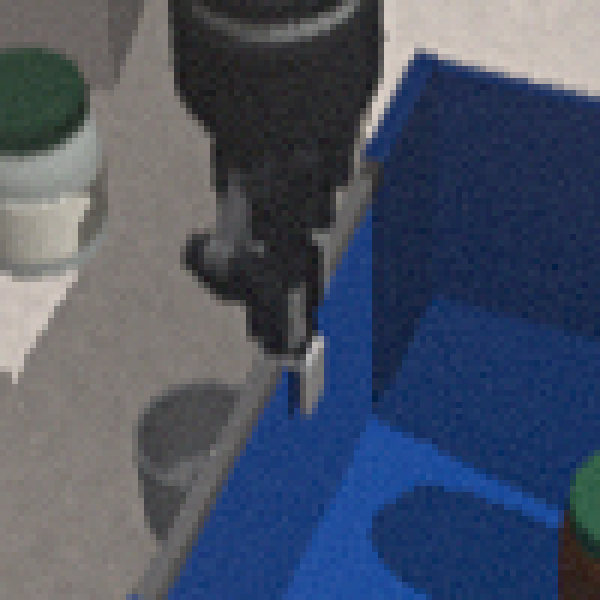

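View pics/w8.png

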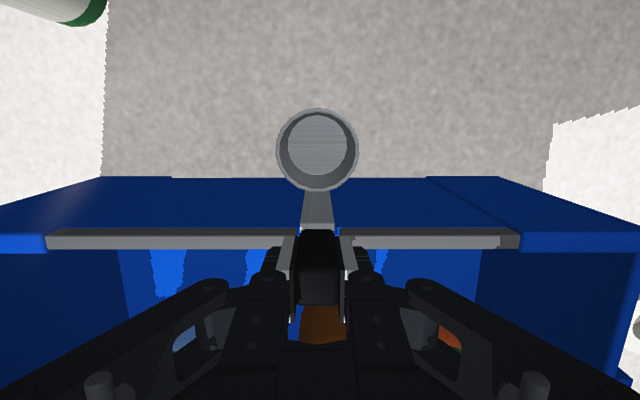

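The tongue is inside the wall, the strip's inner face (0.0056) sits at the wall's outer face (0.0058), and the hook sits between the edging ends. I'll creep down to the floor.

Call:
send_rows(
  targets=[
    [[0,0,0.02],[0,0,0]],
    [[0,0,0],[0,0,0]],
    [[0,0,0],[0,0,0]],
  ],
)

```text
clock: 12.15
eef_pos: [0.5387, 0.1058, 0.1751]
tool_rot: [3.142, 0.0, -0.124]
force: [0.7, 0.3, -1.7]
opening: 0.202
```

Call:
send_rows(
  targets=[
    [[0,0,0.015],[0,0,0]],
    [[0,0,0],[0,0,0]],
    [[0,0,0],[0,0,0]],
  ],
)

```text
clock: 12.4
eef_pos: [0.5388, 0.1058, 0.1751]
tool_rot: [-3.142, -0.0, -0.123]
force: [-1.4, 0.2, 0.5]
opening: 0.203
```

Floor contact (+3 N) at z=0.175, exactly 12 mm below the rim contact level, so it is fully home. Now to release gently.

Call:
send_rows(
  targets=[
    [[0,0,0],[0,0,0]],
    [[0,0,0],[0,0,0]],
    [[0,0,0],[0,0,0]],
    [[0,0,0],[0,0,0]],
    [[0,0,0],[0,0,0]],
  ],
  hand=150,
)

```text
clock: 12.82
eef_pos: [0.5389, 0.1058, 0.1747]
tool_rot: [-3.141, -0.0, -0.124]
force: [-0.2, -0.2, 0.2]
opening: 0.41
```

```bash
python3 w.py w9;python3 - <<'E'
from h import *; from cell import robot,get_image,get_calibration
im,d=get_image('side'); crop(im,(270,180,370,280),6,'pics/side9.png')
E
```

```text
12.8667 [0.5388 0.1058 0.1746] [-3.1416 -0.0003 -0.1235] [-0.2453  0.8761 -0.552 ] [0.0224 0.033  0.0309] 0.4082015521150783
```

View pics/w9.png

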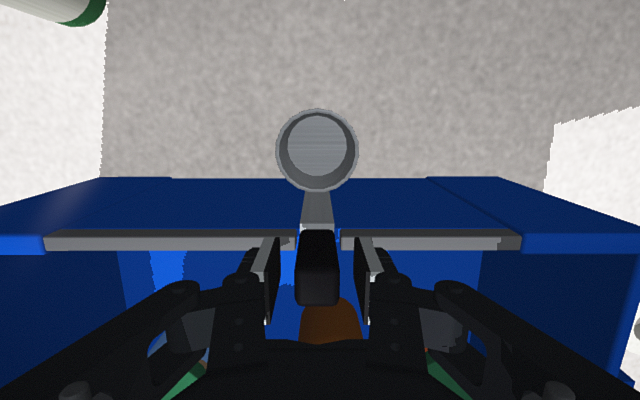

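View pics/side9.png

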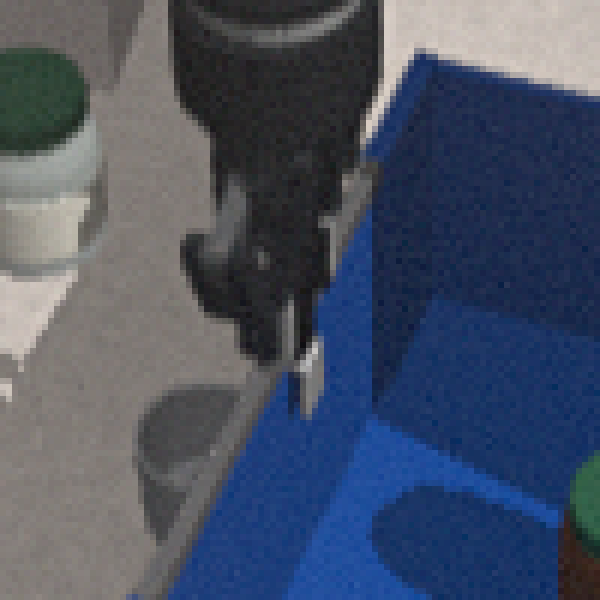

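Released, and the cup is still at (317,149), unmoved, with both pads clear of the post. I'll retreat straight up.

Call:
send_rows(
  targets=[
    [[0,0,-0.1],[0,0,0]],
    [[0,0,-0.2],[0,0,0]],
    [[0,0,-0.4],[0,0,0]],
    [[0,0,-0.6],[0,0,0]],
    [[0,0,-0.7],[0,0,0]],
  ],
)

```text
clock: 13.33
eef_pos: [0.5379, 0.1057, 0.2545]
tool_rot: [3.141, 0.003, -0.123]
force: [1.6, 0.6, -0.4]
opening: 0.412
```

Call:
send_rows(
  targets=[
    [[-0.2,0,-0.7],[0,0,0]],
    [[-0.7,0,-0.5],[0,0,0]],
    [[-0.7,0,-0.3],[0,0,0]],
    [[-0.3,0,0],[0,0,0]],
    [[0,0,0],[0,0,0]],
  ],
)

```text
clock: 13.75
eef_pos: [0.4623, 0.1156, 0.3174]
tool_rot: [-3.14, -0.004, -0.123]
force: [0.2, -0.0, -1.0]
opening: 0.411
```

```bash
python3 w.py w10;python3 - <<'E'
from h import *; from cell import robot,get_image,get_calibration
np.set_printoptions(precision=4,suppress=True)
a=-.1237;ex=np.array([np.cos(a),np.sin(a),0]); ey=np.array([-np.sin(a),np.cos(a),0]);o=np.array([.540,.104,0])
im,d=get_image('side'); np.savez('side10.npz',im=im,d=d,**get_calibration('side'));crop(im,(250,150,380,270),5,'pics/side10.png')
for n in('w10','side10'):
    im,d,c=load(n+'.npz');P=cloud(d,c);Q=np.stack([(P-o)@ex,(P-o)@ey,P[...,2]],-1)
    def st(t,m): print(n,t,m.sum(),Q[m].mean(0) if m.any() else '',np.percentile(Q[m],[2,98],axis=0).tolist() if m.any() else '')
    st('posttop',(abs(Q[...,0])<.03)&(abs(Q[...,1])<.03)&(Q[...,2]>.183)&(Q[...,2]<.2)&(d>0))
    st('post',(abs(Q[...,0])<.03)&(abs(Q[...,1])<.03)&(Q[...,2]>.155)&(Q[...,2]<.2)&(d>0))
    m=(Q[...,0]>.008)&(Q[...,0]<.08)&(abs(Q[...,1])<.04)&(Q[...,2]>.065)&(Q[...,2]<.082)&(d>0); st('cuprim',m)
    if m.any(): print(cv2.minEnclosingCircle(Q[m][:,:2].astype(np.float32)))
E
```

```text
13.8 [0.463  0.1154 0.3162] [-3.1408 -0.0033 -0.1228] [ 1.0295 -0.0397 -0.7072] [-0.003  -0.024   0.0011] 0.4141645086051144
w10 posttop 556 [-0.0027  0.0016  0.1892] [[-0.011550564378852816, -0.006673500566392784, 0.1846408612254222], [0.005868355051961073, 0.0101038923389066, 0.19093666062678727]]
w10 post 559 [-0.0028  0.0016  0.1891] [[-0.011550557728362732, -0.006672875256964678, 0.1842785015578045], [0.005868135284677005, 0.0101036165301263, 0.1909351170624979]]
w10 cuprim 554 [0.0449 0.0018 0.0723] [[0.012805772428487025, -0.027106226091822054, 0.06570921691468942], [0.06546975108487446, 0.02994715845170356, 0.0749916037258993]]
((0.03723011910915375, 0.0016021525952965021), 0.030062776058912277)
side10 posttop 53 [-0.003   0.0046  0.1882] [[-0.010821217003413555, -0.006160650650660427, 0.18352115520063358], [0.005831814181410292, 0.012605050974538672, 0.19154619936961034]]
side10 post 130 [-0.0038  0.0071  0.1767] [[-0.011586797522265681, -0.0051930802341105175, 0.1556694926456976], [0.006042044418219734, 0.012715670903372564, 0.19130985136271653]]
side10 cuprim 91 [0.0518 0.     0.0705] [[0.034459161098892396, -0.02638804456340069, 0.0655058521044061], [0.06615784048739162, 0.03249746002173321, 0.07489163710425484]]
((0.041908618062734604, 0.0023229140788316727), 0.03144649416208267)
```

View pics/w10.png

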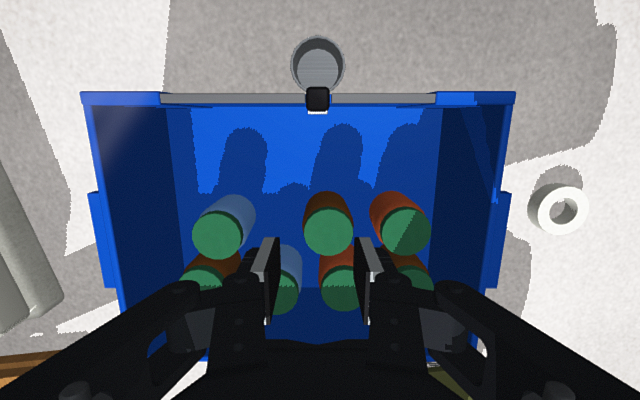

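View pics/side10.png

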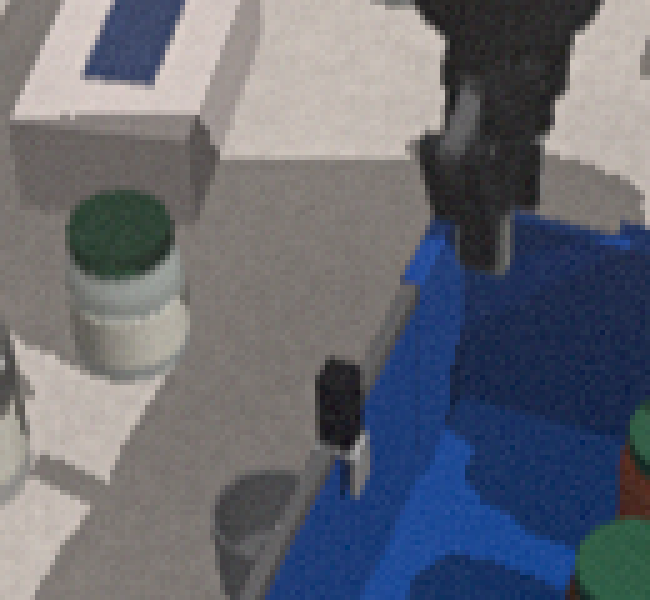

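The post top is at 189 mm (expected 138+51), the cup rim at 73 mm (cup bottom 23 mm up), and the cup-to-post offset is 40 mm, so it hangs upright and fully home. After a short wait I'll check stillness and the bystanders, then hand in.

Call:
send_rows(
  targets=[
    [[0,0,0],[0,0,0]],
    [[0,0,0],[0,0,0]],
    [[0,0,0],[0,0,0]],
    [[0,0,0],[0,0,0]],
    [[0,0,0],[0,0,0]],
  ],
)

```text
clock: 14.27
eef_pos: [0.4635, 0.1151, 0.314]
tool_rot: [3.141, 0.001, -0.124]
force: [-0.5, 0.5, 0.8]
opening: 0.412
```

```bash
python3 w.py w11;python3 - <<'E'
from h import *; from cell import robot,get_image,get_calibration
a=load('side10.npz')[0].astype(int); b=get_image('side')[0].astype(int); r=np.s_[215:275,285:330]
print('dipper px diff side',abs(a-b)[r].mean(), 'noise',abs(a-b)[300:,:200].mean())
A,B=load('w10.npz')[0].astype(int),load('w11.npz')[0].astype(int); print('wrist',abs(A-B)[30:115,285:350].mean(),abs(A-B)[0:60,:150].mean())
s0=load('side0.npz')[0].astype(int); df=(abs(s0-b).max(2)>40).astype(np.uint8)*255; cv2.imwrite('pics/diff.png',df)
robot.sign_off()
E
```

```text
14.3167 [0.4635 0.1151 0.3142] [ 3.1414  0.0008 -0.1237] [-0.606   0.4557  0.3041] [-0.004  -0.0131 -0.0385] 0.41032776382376096
dipper px diff side 3.1344444444444446 noise 2.9121166666666665
wrist 7.671553544494721 4.3417407407407405
the job is handed in; nothing more can be done
```

View pics/diff.png

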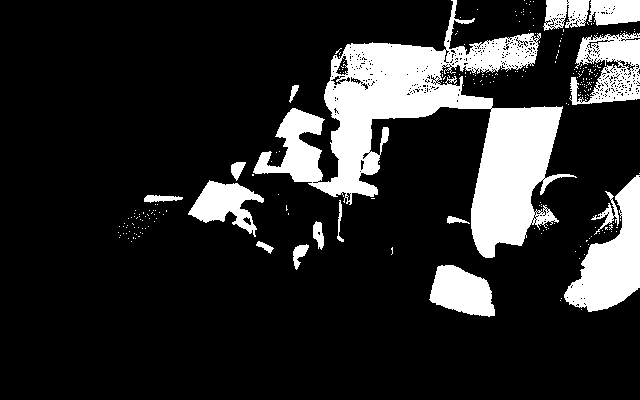

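The dipper hangs by its hook in the notch on the tote's far rim, with the cup outside. It was released and handed in at about 14.3 s.

- **How it was done:** I gripped the post, carried the dipper over the tote and touched the hook down on the rim 15 mm to the side of the notch, with about 5 N. I slid it along until the contact force vanished, then lowered it. It met the notch floor 12 mm below the rim contact (TCP height 0.175 against 0.187), which is the given notch depth. I opened the gripper slightly and backed straight up.
- **Last checks:** By the wrist camera:
  - Post top at 189 mm, as expected when fully home.
  - Cup rim at 73 mm, so the cup is about 23 mm above the table.
  - Cup-to-post offset about 40 mm, meaning upright.
- **Stillness:** Half a second after the retreat, the dipper's patch in the side view had not changed beyond noise. The wrist view differed a little more (7.7 against 4.3 background), which I put down to the arm settling by about 2 mm.
- **Bystanders:** I never went near them. In the before/after side view, what changed was the arm, its shadows, the dipper and lighting patches around the glove box and jars. I judged this by eye only and did not re-measure their poses.
- **Measurements that disagreed slightly:** The cameras differed by 1–2 mm on the rim and notch position, within the stated calibration error. The final line-up used the wrist view.

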